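# Light the wok burner: gas half open, ignition dial held at the third click

### The arm

A 7-joint arm with a two-finger parallel gripper is mounted at the origin on the work surface. World frame = base frame: x ahead of the robot, y to its left, z up, the work surface at z = 0. Lengths are in m, angles in rad, forces in N, time in s.
With the tool pointing down it reaches from about 0.375 to 0.925 m from the base axis. Payload 3.1 kg.
Tool frame: the origin (TCP) lies between the finger pads; the fingertips stand 19 mm ahead of it and the grasp point (between the pads) is the TCP; z points along the fingers, y is the line along which they close (so a half turn about z gives the same grasp; the last joint's range is limited). The gripper opens to 85 mm and grips with 20 to 120 N. Pads are 22 mm wide; open, the fingers measure 114 mm over their backs; the gripper's body (76 mm by 85 mm) begins 54 mm behind the grasp point. The pads swing forward as they close: fully open they stand 13 mm farther back than shut.
Start: joints at [1.071, 0.383, 0.044, 1.598, -0.018, 1.161, -0.05], TCP at [0.254, -0.598, 0.25] pointing down, gripper open.
Joint ranges: [-2.61, 2.61], [-0.41, 2.15], [-1.48, 1.57], [0, 2.5], [-1.57, 4.71], [0.05, 1.97], [-2.85, 2.85]. Speed limits (rad/s): [2.79, 2.79, 3.14, 3.14, 3.14, 3.14, 3.14].

### API

Orientations are given as a unit quaternion [x, y, z, w].
In Python, from bench import move_ptp, movel, move_j, move_gripper, pause, inverse_kinematics, read_camera, camera_params, MotionError, sign_off, look_for, tip_of, read_time_s, read_qpos, read_joint_vel, read_effort, read_eef_pos, read_tcp_rot, read_ft_force, read_ft_torque, read_finger_gap, read_grasp_force gives the robot as it stands. Calls block until the motion is done:
- move_ptp(position, orientation): joint-space move of the TCP to a pose.
- movel(position, orientation=None, speed=0.15): straight line of the TCP; orientation=None keeps the orientation; speed is the mean speed in m/s.
- move_j(angles): joint-space move.
- move_gripper(opening, effort=None): finger opening in m; effort is the grip in N (None keeps the last); returns when the fingers have stopped.
- pause(seconds).
- inverse_kinematics(position, orientation): joint angles nearest the present ones, or None.
- read_camera(name): name is "scene" or "top"; returns the picture (384x512x3 uint8, red, green, blue); there is no depth.
- camera_params(name): a dict with "K" (3x3 intrinsics, pixels), "camera_from_world" (4x4, takes a point from world to camera coordinates). Camera axes: x right, y down, z forward; pixel columns grow to the right and rows downward; lengths in m; the calibration is good to about 2 mm. A picture is of the moment at which its call begins. camera_params takes no time and is no camera call.
A pose or a line that the arm cannot do raises MotionError and nothing moves.
- sign_off(): hands the job in; it is judged then, once.
Trained networks look in the newest picture that a camera, given by its name, has taken for a name from the list of things; names that differ only in an ending like _2 or _b are one class to them, and where a whole thing is asked for, a point or a joint stands for the part that bears it (a point fixed in the world has none). Each returns a list of dicts, best first, with "confidence" (0 to 1); they miss things now and then, are a little off and sometimes report something else, mostly with a low value. They report only what shows in the picture. A call takes as long as a camera call. They do not tell look-alikes from the thing itself.
- look_for(camera, name): "at" ([column, row] in pixels, amid what is visible of it).
- tip_of(camera, name): "at" ([column, row] in pixels: a listed point, or the origin of a listed thing).
Readings, each from a call of its own:
- read_time_s(): time.
- read_qpos(): joint angles.
- read_joint_vel(): joint speeds.
- read_effort(): joint torques, N m.
- read_eef_pos(): TCP position.
- read_tcp_rot(): TCP orientation.
- read_ft_force(): force on the tool from outside, world axes, zero at the start.
- read_ft_torque(): the same for the moment, N m.
- read_finger_gap(): finger opening in m.
- read_grasp_force(): force on a finger pad.
Only numpy, scipy, OpenCV 4.12 (cv2) and the standard library are available. Lean on these libraries where they do the work, as an engineer would, in place of code of your own. Each camera call takes 0.05 s, during which the arm holds its last target. There are 200 camera calls.

### The job

Get the wok burner ready to light: first turn the yellow lever of the gas valve to half open (45 degrees from shut). Only then, with the fingers on its red thumb bar, press the spring-return ignition dial down past its first two clicks to the third, short of the end stop, and finish while still holding it there against its spring. Leave the valve at half open and do not disturb the kitchen things around.

Things in the scene. Friction and masses are not known exactly. Their poses are not given: they have to be found in the camera images.
- gas_valve: Fixed brass gas valve. Origin: on the bench surface, under the vertical axis of its handle. A brass pipe 22 mm thick runs along its y axis at 35 mm height, from y -70 to +70 mm, where it goes down into round flanges (56 mm); valve body on the pipe up to 61 mm high. Left or right of the robot's middle, yaw within 35 degrees of 0.
- valve_handle (a joint): Opening of the valve handle, rad, about the vertical axis through gas_valve's origin. 0 = shut: handle points along the valve's own -x (across the pipe, towards the robot); grows counter-clockwise seen from above; pi/2 = fully open (handle along the pipe, to the valve's -y). Stays where left (friction 0.15 Nm). Starts between 0 and 0.35; half open = 0.785.
- valve_grip (a point): Point to grasp on the yellow handle, 55 mm from the handle's axis, at 77 mm height, mid blade; its x axis runs along the handle, from tip (-x) to axis (+x). The blade is a bar 13 mm wide, 22 mm tall (66 to 88 mm above the bench), from 10 to 84 mm out from the axis; nothing under it but the pipe.
- igniter: Fixed ignition unit: grey box 50 x 92 x 76 mm (x, y, z) on a steel pedestal, its top 156 mm above the bench, foot plate 90 x 110 mm. Origin: on the bench surface, under the middle of the box. Its +x face (away from the robot) carries the dial. Left or right of the robot's middle, on the other side from the valve, yaw within 29 degrees of 0.
- dial: The dial with its arm and thumb bar. Origin: on its axis, at its back on the box's face: in the igniter's frame x = 25, y = 0, 120 mm above the bench; the axis is level, along the igniter's x. The dial is a black disc of 32 mm radius. Dots on the box at 40 mm radius mark where the dial's arm stands at rest (white), first and second click (yellow) and third click (red).
- dial_angle (a joint): Angle of the ignition dial, rad. 0 = at rest: arm and thumb bar point to the igniter's -y, 0.40 rad above level; grows as the thumb bar is pressed down (angle above level = 0.40 - value). Clicks, felt as a ripple in force, at 0.25, 0.50 and 0.75; end stop at 1.0. A spring returns it to 0 from anywhere; pressing takes 3 to 9 N. The third click is 0.75.
- thumb_bar (a point): Red round bar at the end of the dial's steel arm: 24 mm thick (12 mm radius), 34 mm long, level, along the igniter's x axis. Origin: its centre, 80 mm from the dial's axis and at x = 45 mm in the igniter's frame; at rest 151 mm, at the third click 93 mm above the bench. Turns with the dial. Clear of the box (whose side is at y = -46 mm); press straight down from above.
- slab: Hardwood slab 340 x 220 x 25 mm, fixed, on the right; origin: centre of its underside.
- garlic_press: Stainless garlic press with two long handles, about 220 x 60 x 30 mm, on the slab. Origin: its underside, mid length. Leave alone.
- rice_paddle: Small wooden rice paddle, 230 x 58 x 7 mm, on the slab. Origin: underside, mid length. Leave alone.
- sieve: Orange plastic sieve, 140 mm across, 55 mm high, with a handle. Origin: centre of its underside. On the left; leave alone.
- dip_bowl: Squat blue ceramic dipping bowl, 84 mm across, 36 mm high. Origin: centre of its underside. Beyond the controls; leave alone.
- steamer_lid: Aluminium steamer lid, 230 mm across, 64 mm high with its knob. Origin: centre of its underside. On the left at the back; leave alone.
There are look-alikes about, which are no part of the job. What is shaped like the igniter but blue is not meant.

How it is judged:
On the way, in this order (a step that is already met when the one before it is completed fails the run):
1. the gas valve stands half open, the dial still at rest (value of joint valve_handle between 0.685 and 0.885 rad and value of joint dial_angle below 0.12 rad), for 0.3 s.
2. the fingers hold the dial at the third click (value of joint valve_handle between 0.685 and 0.885 rad and value of joint dial_angle between 0.65 and 0.85 rad and contact force between the fingers and dial above 1.5 N), for 0.8 s.
At the end, for the whole second after the job is handed in: The valve handle is at 0.785 rad within 0.10 (45 +- 6 degrees), the dial at 0.75 rad within 0.10 (the third click, short of the stop at 1.0), and the robot's fingers still press on the dial (its thumb bar) with more than 1.5 N (all of step 2); the arm keeps its last pose, push and grip.
It fails at once if the dial is pressed past its first click while the gas valve is not at half open (value of joint dial_angle above 0.3 rad and not (value of joint valve_handle between 0.665 and 0.905 rad)).
It fails at once if the garlic press, rice paddle, sieve, dipping bowl or steamer lid is disturbed (moved more than 30 mm) (distance of any of garlic_press, rice_paddle, sieve, dip_bowl, steamer_lid from where it was at the start of the episode above 0.03 m).
It also fails if it takes over 43 s, if anything falls off the work surface, if the arm or the gripper's body presses on something with over 40 N, if the wrist force passes 120 N, or if a joint passes its speed limit or range.

## Working session

There is one attempt and no reset: what is moved stays moved. The work goes in short steps, each a Python script; the robot and the scene stay as the last script left them, time stands still between calls to the robot, and variables do not carry over. Pictures are saved under pics/ and viewed, at most 10 in all, crops included, and the job is handed in when it is done.

```bash
mkdir -p pics; ls; python3 - <<'E'
from bench import *
import cv2,numpy as np
for c in("scene","top"):
    im=read_camera(c); cv2.imwrite(f"pics/{c}0.png",im[:,:,::-1])
    p=camera_params(c); print(c,np.round(p["K"],1).tolist(),np.round(p["camera_from_world"],3).tolist())
    for n in("gas_valve","valve_grip","igniter","dial","thumb_bar"):
        print(n,[(np.round(d["at"],1).tolist(),round(d["confidence"],2)) for d in tip_of(c,n)][:4])
print(read_time_s(),read_tcp_rot(),read_finger_gap())
E
```

```text
pics
scene [[461.6, 0.0, 257.8], [0.0, 461.6, 187.0], [0.0, 0.0, 1.0]] [[-0.093, 0.995, -0.023, 0.108], [0.606, 0.038, -0.794, -0.208], [-0.79, -0.088, -0.607, 2.058], [0.0, 0.0, 0.0, 1.0]]
gas_valve [([223.0, 219.1], 0.84)]
valve_grip [([224.0, 195.6], 0.59)]
igniter [([265.0, 188.0], 0.9), ([327.3, 183.1], 0.87), ([328.0, 215.8], 0.84)]
dial [([327.0, 161.1], 0.88), ([331.0, 190.4], 0.73), ([270.0, 164.2], 0.7)]
thumb_bar [([313.4, 192.1], 0.84), ([248.2, 161.8], 0.67), ([306.7, 155.2], 0.53), ([145.3, 219.4], 0.3)]
top [[432.7, 0.0, 251.8], [0.0, 432.7, 193.6], [0.0, 0.0, 1.0]] [[-0.004, -1.0, 0.022, -0.076], [-0.991, 0.001, -0.134, 0.538], [0.134, -0.022, -0.991, 1.343], [0.0, 0.0, 0.0, 1.0]]
gas_valve [([283.7, 193.6], 0.7)]
valve_grip [([289.6, 206.0], 0.48), ([180.4, 182.4], 0.28)]
igniter [([244.3, 259.0], 0.97), ([169.1, 269.1], 0.79), ([169.6, 206.9], 0.77)]
dial [([162.7, 196.6], 0.8), ([162.5, 262.2], 0.64), ([240.8, 252.7], 0.6)]
thumb_bar [([260.0, 233.2], 0.8), ([186.1, 256.3], 0.79), ([183.0, 179.7], 0.74), ([162.5, 197.7], 0.56)]
0.6 [9.79873730e-01 1.99618319e-01 2.80334560e-05 1.54392136e-05] 0.08540883092497319
```

View pics/scene0.png

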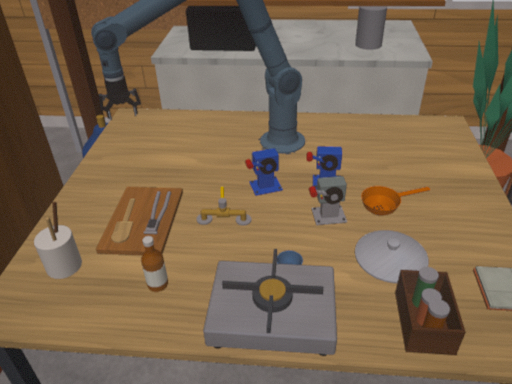

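View pics/top0.png

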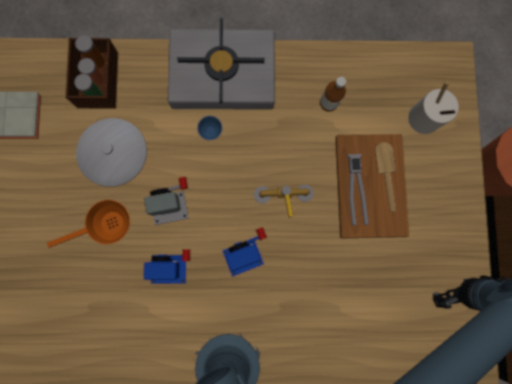

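The scene view shows the valve at (224,215) and the grey igniter at (328,205), with its red bar at (313,192). The two blue look-alikes are at (265,175) and (327,160). The top view shows the valve at (285,193) with the yellow handle reaching to (290,215), and the grey igniter at (167,205) with its bar at (183,182).

```bash
cat > h.py <<'E'
import numpy as np,cv2
from bench import *
from scipy.optimize import least_squares
P={c:camera_params(c) for c in("scene","top")}
def proj(c,X):
    T=np.array(P[c]["camera_from_world"]);q=(T[:3,:3]@np.asarray(X,float).T).T+T[:3,3]
    q=q@np.array(P[c]["K"]).T; return q[:,:2]/q[:,2:]
def ray(c,uv,z):
    T=np.array(P[c]["camera_from_world"]);R=T[:3,:3];o=-R.T@T[:3,3]
    d=R.T@np.linalg.solve(P[c]["K"],[uv[0],uv[1],1]); return o+d*(z-o[2])/d[2]
def place(p,L):
    x,y,t=p;L=np.atleast_2d(L);c,s=np.cos(t),np.sin(t)
    return np.c_[x+c*L[:,0]-s*L[:,1],y+s*L[:,0]+c*L[:,1],L[:,2]]
def fit(obs,p0):
    f=lambda p:np.concatenate([(proj(c,place(p,l))-uv).ravel() for c,l,uv in obs])
    r=least_squares(f,p0,loss="soft_l1",f_scale=1.5); return r.x,r.fun.reshape(-1,2)
E
python3 - <<'E'
from h import *
tb=[.045,-.08*np.cos(.4),.151]
o=[("scene",[0,0,0],[328,215.8]),("top",[0,0,0],[169.6,206.9]),("scene",[.025,0,.12],[331,190.4]),("top",[.025,0,.12],[162.7,196.6]),("scene",tb,[313.4,192.1]),("top",tb,[183,179.7])]
p,r=fit(o,[.5,.15,0]);print("ign",p.round(4),r.round(1).tolist())
for c,b in(("top",(250,175,70,50)),("scene",(190,178,70,50))):
    im=cv2.imread(f"pics/{c}0.png");x,y,w,h=b
    g=cv2.cvtColor(im,cv2.COLOR_BGR2HSV)
    m=cv2.inRange(g,(22,190,150),(34,255,255));m[:y]=0;m[y+h:]=0;m[:,:x]=0;m[:,x+w:]=0
    ys,xs=np.nonzero(m);print(c,len(xs),xs.min(),xs.max(),ys.min(),ys.max())
    cv2.imwrite(f"pics/v_{c}.png",cv2.resize(im[y:y+h,x:x+w],None,fx=10,fy=10,interpolation=cv2.INTER_CUBIC))
print(ray("top",[283.7,193.6],0),ray("scene",[223,219.1],0),ray("top",[289.6,206],.077),ray("scene",[224,195.6],.077))
E
cd pics; python3 -c "
import cv2,numpy as np
a=cv2.imread('v_top.png');b=cv2.imread('v_scene.png')
cv2.imwrite('v.png',cv2.resize(np.vstack([a,b]),(420,600)))"
```

```text
ign [0.4967 0.1855 0.2952] [[-1.1, -0.7], [1.0, 0.8], [0.6, 2.5], [-1.0, -1.0], [-0.6, 0.2], [-0.7, 0.7]]
top 29 287 291 196 214
scene 31 220 223 187 196
[ 0.54244679 -0.18331458  0.        ] [ 0.54272147 -0.18268365  0.        ] [ 0.49332584 -0.19357059  0.077     ] [ 0.504758   -0.17958046  0.077     ]
```

View pics/v_top.png

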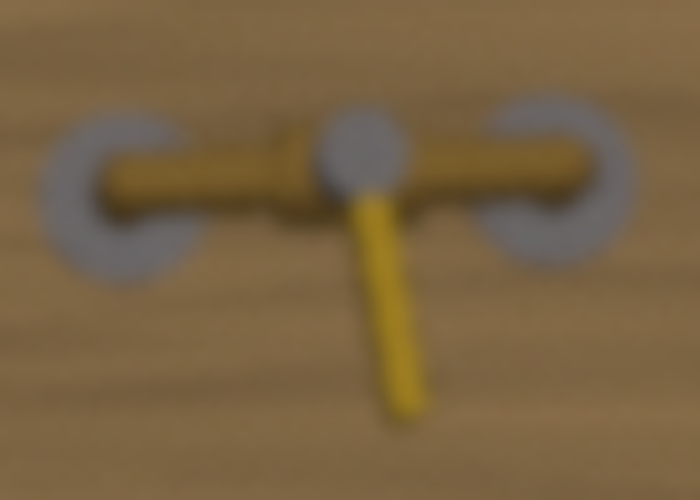

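View pics/v_scene.png

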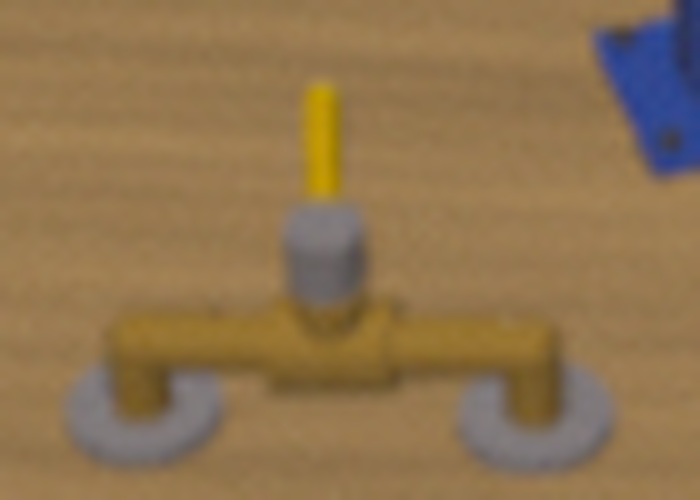

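The flanges are sharp in both crops: top (262,194) and (304.8,192.6), scene (204,218.9) and (243.3,219.8). The handle tip is at top (290.4,215.8) and scene (221.8,186.4).

```bash
python3 - <<'E'
from h import *
o=[("top",[0,.07,.004],[262.05,194.05]),("top",[0,-.07,.004],[304.75,192.55]),("scene",[0,-.07,.004],[204.05,218.85]),("scene",[0,.07,.004],[243.25,219.75])]
p,r=fit(o,[.54,-.18,0]);print("valve",p.round(4),r.round(1).tolist())
tips=[ray("top",[290.35,215.75],.088),ray("scene",[221.75,186.35],.088)]
for t in tips:
    d=t[:2]-p[:2];print(np.round(t,4),np.hypot(*d),"handle", np.arctan2(-d[1],-d[0])-p[2])
a,b=ray("top",[287.2,196.5],.085),ray("top",[290.2,214.5],.085);d=(b-a)[:2];print("edge-dir",np.arctan2(-d[1],-d[0])-p[2])
# reach checks
def Q(yaw): # tool down, tool y along world yaw+90
    from scipy.spatial.transform import Rotation as R
    return (R.from_euler("z",yaw)*R.from_euler("x",np.pi)).as_quat()
for yaw in(0,-.4,.8,-.8): print(yaw,inverse_kinematics([.5,-.19,.2],Q(yaw)),inverse_kinematics([.5,.1,.3],Q(yaw)))
E
```

```text
valve [ 0.5442 -0.1811  0.0333] [[-0.3, -0.4], [-0.3, -0.4], [-0.3, -0.7], [-0.3, -0.8]]
[ 0.4622 -0.1942  0.088 ] 0.08299910278158576 handle 0.12499058951918413
[ 0.4661 -0.1929  0.088 ] 0.07893097376855536 handle 0.11629813521717844
edge-dir 0.11598925095609239
0 [ 0.46604529  0.23099522 -0.20222483  1.91491258  0.05464214  1.00090992
 -1.3312465 ] [ 0.41667373  0.13104497 -0.74176978  1.84148689  0.0946853   1.2047399
 -1.92558472]
-0.4 [ 0.42378019  0.22804939 -0.15469039  1.91694253  0.04141697  0.99962224
 -1.72016256] [ 0.38169498  0.12598122 -0.70318645  1.84278602  0.08715838  1.20377283
 -2.31971066]
0.8 [ 0.54462504  0.23779667 -0.29086258  1.91116937  0.08017593  1.0037235
 -0.55241841] [ 0.43884233  0.13448468 -0.7663679   1.84068031  0.09972496  1.20540886
 -1.12952701]
-0.8 [ 0.38522332  0.22577267 -0.1113834   1.91880051  0.02960199  0.99857139
 -2.11018501] [ 0.36004453  0.12304978 -0.67943118  1.84360577  0.08273826  1.20322249
 -2.71626738]
```

```bash
cat >> h.py <<'E'
from scipy.spatial.transform import Rotation as R
def Q(yaw): return (R.from_euler("z",yaw)*R.from_euler("x",np.pi)).as_quat()
V=np.array([.5442,-.1811,.0333])
def grip(th,z=.077): return [V[0]-.055*np.cos(V[2]+th),V[1]-.055*np.sin(V[2]+th),z]
E
python3 - <<'E'
from h import *
print("blue bar",ray("top",[260,233.2],.151),ray("scene",[248.2,161.8],.151))
th=.12
move_ptp(grip(th,.2),Q(V[2]+th)); move_gripper(.05,30)
im=read_camera("top");cv2.imwrite("pics/t1.png",im[:,:,::-1])
movel(grip(th),speed=.1); print(read_time_s(),read_ft_force(),read_eef_pos())
move_gripper(0.0,30); print(read_finger_gap(),read_grasp_force(),read_ft_force(),read_ft_torque())
E
```

```text
blue bar [ 0.40661797 -0.09843935  0.151     ] [ 0.39727791 -0.102803    0.151     ]
4.2083 [-0.07579483  0.08330343 -0.19720499] [ 0.49057143 -0.18972631  0.07775106]
0.012465986281182154 34.219674468040466 [-0.89343654  0.20845687  2.94482368] [0.0517414  0.13609384 0.15810732]
```

```bash
python3 - <<'E'
from h import *
for th in np.linspace(.12,.785,7)[1:]:
    movel(grip(th),Q(V[2]+th),speed=.06)
print(read_time_s(),read_finger_gap(),read_ft_force(),read_ft_torque(),read_eef_pos(),grip(.785))
move_gripper(.04); movel(grip(.785,.2),speed=.15)
move_ptp([.45,-.3,.28],Q(V[2]+.785))
im=read_camera("top");cv2.imwrite("pics/t2.png",im[:,:,::-1]);c=im[170:240,240:330,::-1]
cv2.imwrite("pics/t2c.png",cv2.resize(c,None,fx=8,fy=8,interpolation=cv2.INTER_CUBIC))
o=[(d["at"],d["confidence"]) for d in tip_of("top","valve_grip")];print(o,read_time_s())
im=read_camera("scene");cv2.imwrite("pics/s2.png",im[:,:,::-1])
E
```

```text
6.175 0.012405207754870487 [-2.52842242  2.22567282  7.22603286] [0.47222708 0.50972604 0.32866286] [ 0.50651244 -0.22011668  0.07742478] [np.float64(0.5066095257165469), np.float64(-0.22124917487502146), 0.077]
[([298.1, 200.5], 0.58)] 8.1917
```

View pics/t2c.png

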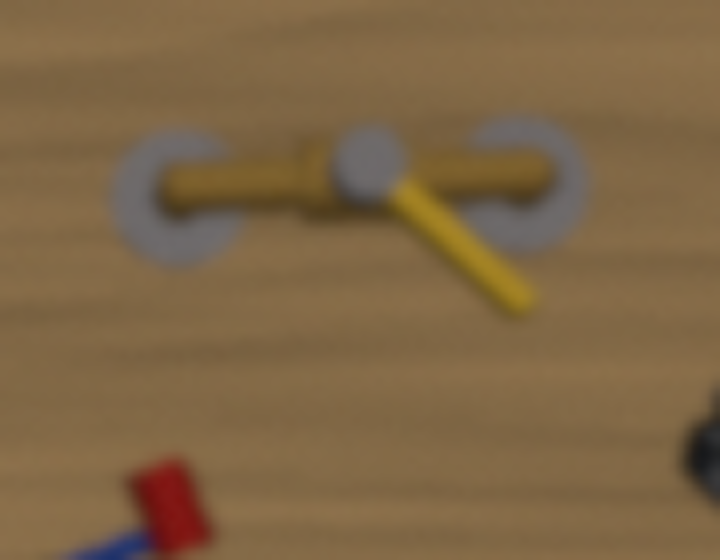

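The handle now runs from (405,195) to (522,300) in the crop, which is about 0.8 rad and so half open. Next I refine the bar position, hover above it, and descend to find contact.

```bash
python3 - <<'E'
from h import *
a,b=ray("top",[240+405/8,170+195/8],.088),ray("top",[240+522/8,170+300/8],.088);d=(b-a)[:2];print("handle",np.arctan2(-d[1],-d[0])-V[2])
tb=[.045,-.08*np.cos(.4),.151]; I=np.array([.4967,.1855,.2952]); X=place(I,tb)
for c in("top","scene"):
    im=cv2.imread(f"pics/{c[0]}2.png");g=cv2.cvtColor(im,cv2.COLOR_BGR2HSV)
    m=cv2.inRange(g,(0,170,80),(6,255,255))|cv2.inRange(g,(174,170,80),(180,255,255))
    n,l,s,ce=cv2.connectedComponentsWithStats(m)
    u=proj(c,X)[0];k=1+np.argmin(np.hypot(*(ce[1:]-u).T))
    print(c,"pred",u.round(1),"red",ce[k].round(1),s[k], ray(c,ce[k],.155),X.round(4))
q=Q(I[2]+np.pi/2)
move_gripper(0,40); move_ptp([X[0,0],X[0,1],.26],q); print(read_time_s(),read_eef_pos(),read_finger_gap())
for c in("top","scene"):
    im=read_camera(c);u=proj(c,X)[0].astype(int)
    cv2.imwrite(f"pics/{c}3.png",cv2.resize(im[u[1]-45:u[1]+45,u[0]-50:u[0]+50,::-1],None,fx=6,fy=6,interpolation=cv2.INTER_CUBIC))
E
```

```text
handle 0.794780258262281
top pred [182.3 180.4] red [182.8 182.5] [179 177   8  12  73] [0.55431161 0.12594247 0.155     ] [[0.5612 0.1281 0.151 ]]
scene pred [312.8 192.3] red [312.6 191.4] [309 187   8  10  56] [0.56170864 0.12729541 0.155     ] [[0.5612 0.1281 0.151 ]]
10.3333 [0.56181612 0.12530482 0.25969131] -0.00031539776251391695
```

View pics/scene3.png

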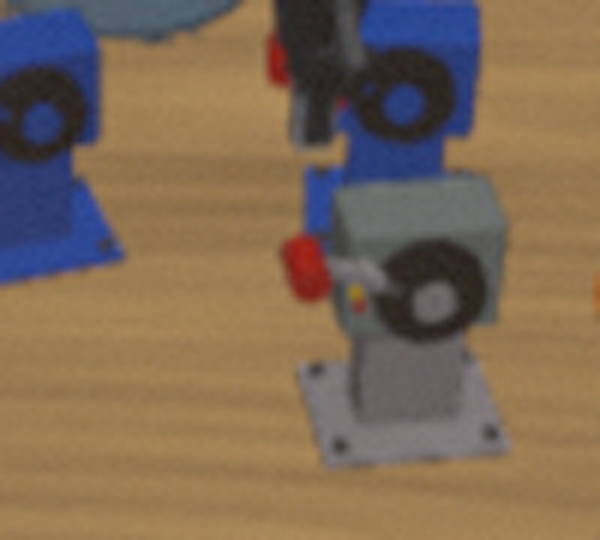

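The closed fingers hang just above the red bar, which sits in the crop at (305,268). The bar's xy is confirmed at about (0.558, 0.127). Descending in small steps with force readings.

```bash
python3 - <<'E'
from h import *
x,y=.558,.1265
movel([x,y,.192],speed=.12); f0=np.array(read_ft_force());print(f0.round(2))
for z in np.arange(.186,.139,-.004):
    movel([x,y,float(z)],speed=.05); print(round(read_eef_pos()[2],4),(np.array(read_ft_force())-f0).round(2),round(read_time_s(),2))
im=read_camera("scene");u=proj("scene",[[x,y,.13]])[0].astype(int)
cv2.imwrite("pics/s4.png",cv2.resize(im[u[1]-45:u[1]+45,u[0]-50:u[0]+50,::-1],None,fx=6,fy=6,interpolation=cv2.INTER_CUBIC))
E
```

```text
[-0.16  0.44 -0.2 ]
0.1862 [ 0.7   0.13 -0.76] 11.42
0.1824 [ 1.06 -0.14  1.03] 11.67
0.1791 [-0.55 -2.24  7.04] 11.92
0.1752 [-0.71 -4.49  6.99] 12.17
0.1708 [ 1.37 -3.7   4.83] 12.42
0.1663 [ 1.87 -2.34  4.08] 12.67
0.1626 [ 1.29 -3.9   5.28] 12.92
0.1589 [ 1.61 -3.65  7.89] 13.17
0.1548 [ 1.21 -3.47  6.46] 13.42
0.1502 [ 2.02 -2.73  4.06] 13.67
0.1461 [ 2.03 -2.39  4.96] 13.92
0.1424 [ 1.05 -2.01  5.73] 14.17
```

View pics/s4.png

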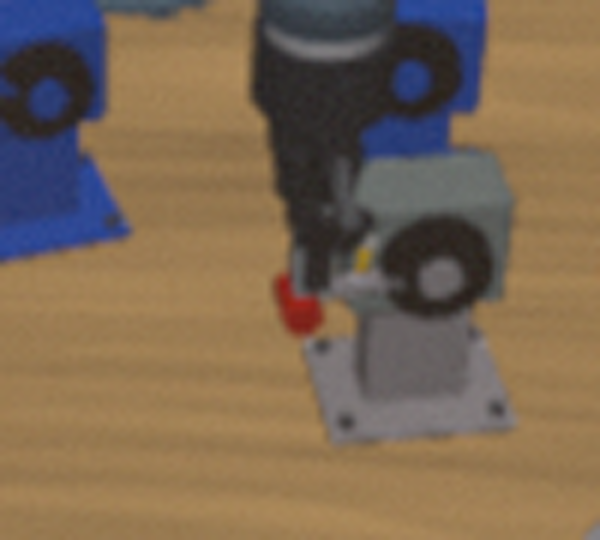

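Contact came at TCP z≈0.182, as expected, and the ripple can be felt. The bar (298,303) lies slightly outboard of the fingertip (315,275), so I shift outward a few mm while pressing on to the third click.

```bash
python3 - <<'E'
from h import *
x,y=.558,.1265
for k,z in enumerate(np.linspace(.138,.1235,5)):
    s=(k+1)/5; movel([x+.0015*s,y-.005*s,float(z)],speed=.05); print(np.round(read_eef_pos(),4),np.round(read_ft_force(),2),round(read_time_s(),2))
pause(1.0)
print(np.round(read_eef_pos(),4),np.round(read_ft_force(),2))
im=read_camera("scene");cv2.imwrite("pics/s5f.png",im[:,:,::-1]);u=proj("scene",[[x,y,.11]])[0].astype(int)
cv2.imwrite("pics/s5.png",cv2.resize(im[u[1]-35:u[1]+35,u[0]-40:u[0]+40,::-1],None,fx=8,fy=8,interpolation=cv2.INTER_CUBIC))
m=cv2.inRange(cv2.cvtColor(im,cv2.COLOR_RGB2HSV),(0,170,80),(6,255,255))
m[:u[1]-35]=0;m[u[1]+35:]=0;m[:,:u[0]-40]=0;m[:,u[0]+40:]=0
ys,xs=np.nonzero(m);print("red bottom",ys.max(),"cols",xs.min(),xs.max(),"origin crop",u-[40,35])
for a in(.65,.75,.85):
    L=[[.062,-.08*np.cos(.4-a),.12+.08*np.sin(.4-a)]];e=proj("scene",place([.4955,.185,.295],L))[0];print(a,"bar end",e.round(1),((e-u+[40,35])*8).round())
E
```

```text
[0.5581 0.1266 0.1387] [0.27 0.07 6.6 ] 14.47
[0.5581 0.1267 0.1351] [0.98 0.24 5.61] 14.72
[0.558  0.1269 0.1312] [-0.41  2.51  4.74] 14.97
[0.5583 0.126  0.1276] [-0.24  4.12  6.2 ] 15.22
[0.5588 0.1251 0.1243] [-1.25  3.17  6.59] 15.47
[0.5588 0.1251 0.1245] [-0.96  2.56  6.86]
red bottom 209 cols 309 314 origin crop [271 166]
0.65 bar end [312.3 207.4] [330. 331.]
0.75 bar end [312.9 209. ] [335. 344.]
0.85 bar end [313.6 210.6] [341. 357.]
```

View pics/s5.png

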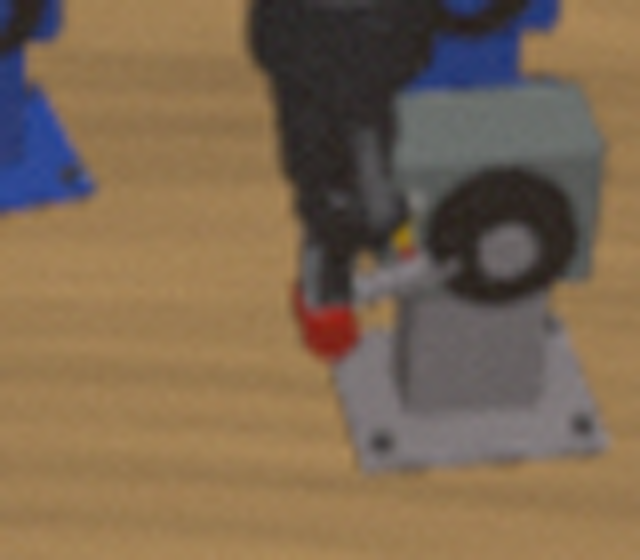

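The fingers rest squarely on the red bar at crop (331,330), and the arm points at the red dot. The TCP height gives about 0.74 rad and the image about 0.71, so I nudge down 1.5 mm to centre it, check the valve once more, and sign off.

```bash
python3 - <<'E'
from h import *
for a in(0,.65,.75,.85):
    L=[[.062,-.08*np.cos(.4-a),.12+.08*np.sin(.4-a)]];print(a,proj("scene",place([.4967,.1855,.295],L))[0].round(1))
movel([.5595,.1215,.1222],speed=.03); pause(1.2)
print(np.round(read_eef_pos(),4),np.round(read_ft_force(),2),read_time_s())
im=read_camera("top");g=cv2.cvtColor(im,cv2.COLOR_RGB2HSV);m=cv2.inRange(g,(22,190,120),(34,255,255))[175:225,270:320]
ys,xs=np.nonzero(m);vx,vy,x0,y0=cv2.fitLine(np.c_[xs,ys].astype(np.float32),cv2.DIST_L2,0,.01,.01).ravel()
a=ray("top",[270+x0-5*vx,175+y0-5*vy],.088);b=ray("top",[270+x0+5*vx,175+y0+5*vy],.088);d=(b-a)[:2];print("handle",len(xs),np.arctan2(-d[1],-d[0])-V[2])
E
```

```text
0 [314.3 195.4]
0.65 [312.4 207.6]
0.75 [313.  209.3]
0.85 [313.8 210.8]
[0.5587 0.1253 0.1233] [-1.15  3.36  7.47] 17.9667
handle 55 0.7509051469141759
```

```bash
python3 -c "
from bench import *
print(sign_off())"
```

```text
the job is handed in; nothing more can be done
None
```

I handed the job in at about 18 s, but it returned no verdict: the valve is at about 0.75–0.79 rad (target 0.785), and the fingers are still holding the dial at about 0.72–0.75 rad (third click 0.75) with about 7 N.

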